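Roll a fresh kraft-paper roll up into the wrapping-paper stand

ROBOT

A 7-joint arm with a two-finger parallel gripper is mounted at the origin on the work surface. World frame = base frame: x ahead of the robot, y to its left, z up, the work surface at z = 0. Lengths are in mm, angles in rad, forces in N, time in s.
With the tool pointing down it reaches from about 400 to 875 mm from the base axis. Payload 4.4 kg.
Tool frame: the origin (TCP) lies midway between the tips of the shut fingers; the grasp point (between the pads) lies behind it (grasp_offset is the z of the grasp point in the tool frame, in mm); z points along the fingers, y is the line along which they close (so a half turn about z gives the same grasp; the last joint's range is limited). The gripper opens to 85 mm and grips with 20 to 120 N. Pads are 22 mm wide; open, the fingers measure 114 mm over their backs; the gripper's body (76 mm by 85 mm) begins 54 mm behind the grasp point. The pads swing forward as they close: fully open they stand 13 mm farther back than shut.
Start: joints at [-1.247, 0.628, 0.038, 1.517, -0.027, 0.996, -0.02], TCP at [246.98, 601.264, 231.313] pointing down, gripper open.
Joint ranges: [-3.06, 3.06], [-0.37, 2.12], [-1.25, 1.32], [0.18, 2.47], [-1.1, 4.24], [0.23, 1.98], [-2.94, 2.94]. Speed limits (rad/s): [2.57, 2.57, 3.14, 3.14, 3.14, 3.14, 3.14].

INTERFACE

Orientations are given as a unit quaternion [w, x, y, z].
In Python, from workcell import sense, camera, finish_job, cut_out, grasp_offset gives the robot as it stands. The module is installed in compiled form; this text tells all that it offers.
- The arm moves only by the shell command python3 -m handwheel 'ROWS'. ROWS is JSON, a list of rows, each a list of 7 numbers: the turn, a rotation vector about the tool's x, y, z in rad, then the shift along the tool's x, y, z in m, then the closure, from -1 (fully open) to 1 (shut). In form: [[wx, wy, wz, tx, ty, tz, claw], ...]. A call has 1 to 12 rows; each row is the pose to reach, as a shift and turn from the pose commanded when the call began, along the tool's axes at that moment; what a row does not reach only later rows make up. A row lasts 1/10 s, in which the tool goes at most 50 mm and 8.59 degrees, less where a joint would pass 70% of its speed; a pose out of reach is approached as far as the arm can. A call with a gripper value outside its range is refused whole. The fingers move at their own pace and stop on an object; the grip force is fixed at half the most. Time passes only in rows, so rows that repeat a pose let the fingers close. It gives the time, the measured TCP pose, the force, the opening and the grip force at its end, in the units of the state.
- sense(): the state, without advancing time (a new reading comes with each control period).
- camera(name): name is "scene" or "top" or "wrist"; returns a dict with "image" (400x640x3 uint8, red, green, blue), "mtx" (3x3 intrinsics, pixels), "rvec" (rotation vector, rad) and "tvec" (3), from world to camera coordinates, as OpenCV has them. Camera axes: x right, y down, z forward; pixel columns grow to the right and rows downward; lengths in mm; the calibration is good to about 2 mm. A picture is of the moment at which its call begins. There is no depth.
- finish_job(): hands the job in; it is judged then, once.
Trained networks look in a picture, given as the dict that the camera call returned (one of the last four; its "shot" number tells which), for a name from the list of things; names that differ only in an ending like _2 or _b are one class to them, and where a whole thing is asked for, a point or a joint stands for the part that bears it (a point fixed in the world has none). Each returns a list of dicts, best first, with "p" (0 to 1); they miss things now and then, are a little off and sometimes report something else, mostly with a low value. They report only what shows in the picture. A call takes as long as a camera call. They do not tell look-alikes from the thing itself.
- cut_out(picture, label): "mask" (400x640 bool, what is visible of it) and "uv" ([column, row] in pixels, amid what is visible of it).
The state is a dict: "time_s": time; "joint_positions": joint angles; "joint_vel": joint speeds; "effort": joint torques, N m; "tcp_pos": TCP position; "tool_rot": TCP orientation; "force": force on the tool from outside, world axes, zero at the start; "torque": the same for the moment, N m; "opening": finger opening in mm; "finger_force": force on a finger pad.
Only numpy, scipy, OpenCV 4.12 (cv2) and the standard library are available. Lean on these libraries where they do the work, as an engineer would, in place of code of your own. Each camera call takes 0.05 s, during which the arm holds its last target. There are 200 camera calls.

TASK

Load the roll of brown wrapping paper into the paper stand: push it with your fingers steadily up the loading ramp and over the front idler until it drops into the cradle between the two idlers, in front of the back plate, and leave it lying there square and at rest. Keep your fingers close behind it all the way up so that it cannot run off or roll back down the ramp; do not pick it up, and leave the book bundle, twine spool and stamp where they are.

Things in the scene. Friction and masses are not known exactly. Their poses are not given: they have to be found in the camera images.
- paper_roll: Brown kraft-paper roll with a white band round its middle: rigid cylinder, 88 mm diameter, 220 mm long, 0.5 to 1 kg, free to roll. Origin: its middle; y axis along the roll, x and z turn as it rolls. It starts on the bench before the foot of the ramp, its middle 17 to 45 mm short of the foot, up to 5 mm off the centre line and 2.5 degrees off square; pushed, it tracks straight.
- paper_stand: Low grey steel paper stand, screwed down. Origin: bench level, on its centre line; x points up the ramp, y along the idlers, z up. Side guides (3 mm sheet, inner faces at y = -127 and 127 mm): 52 mm high over the cradle (x 10 to 125 mm), 34 mm high along the ramp (x -45 to 10 mm), then a flared mouth 28 mm high out to x = -73 mm.
- ramp: Aluminium loading ramp, 254 mm wide, rising at 10 degrees. Origin: middle of its foot, on its surface, flush with the bench, at x = -75 mm on the stand's centre line. Its x axis runs up the slope, z square to its surface. The surface ends 115 mm up the slope, 20 mm above the bench, just before the front idler.
- front_idler_top (a point): Top of the front idler, at x = 50 mm, z = 24 mm in the stand's frame, 2 mm proud of the ramp's line. Both idlers are free-turning shafts with black rubber sleeves 20 mm in diameter, axes 14 mm above the bench and 50 mm apart. The roll crosses with its middle over this point, 68 mm above the bench, then drops 6 mm into the cradle by itself.
- cradle (a point): Point on the stand where the middle of a seated roll comes to lie: x = 75 mm, y = 0, z = 62 mm in the stand's frame.
- stop (a point): Middle of the grey back plate's face, the roll's stop behind the rear idler, at x = 122 mm, z = 62 mm in the stand's frame; 3 mm clear of a seated roll. The plate is 78 mm high, 92 mm with the toothed steel tear-off strip on top.
- book_bundle: Bystander: four hardback books tied with twine, 200 x 140 x 96 mm, 1.6 kg. Origin: centre of the underside.
- twine_spool: Bystander: upright straw-coloured spool of twine, 68 mm in diameter, 94 mm high. Origin: centre of the underside.
- stamp: Bystander: rubber stamp with a turned wooden handle, foot 60 x 26 mm, 74 mm high. Origin: centre of the underside.
Mind the look-alikes: they are no part of the job. Several things have the shape of the paper_roll; the one meant has the colours described above.

How it is judged:
By the outcome, as a careful person would: the job done as asked, in the order asked, and still so for the second after the job is handed in, with the robot touching nothing.
It also fails if it takes over 42 s, if anything falls off the work surface, if the arm or the gripper's body presses on something with over 40 N, if the wrist force passes 120 N, or if a joint passes its speed limit or range.

## Working session

There is one attempt and no reset: what is moved stays moved. The work goes in short steps, Python scripts to look and compute and a shell command to move; the robot and the scene stay as the last step left them, time stands still between calls to the robot, and variables do not carry over. Pictures are saved under pics/ and viewed, at most 10 in all, crops included, and the job is handed in when it is done.

```bash
mkdir -p pics; cat > h.py <<'E'
import numpy as np, cv2
from workcell import *
def snap(n,f=None):
    p=camera(n)
    if f: cv2.imwrite('pics/'+f,cv2.cvtColor(p['image'],cv2.COLOR_RGB2BGR))
    return p
def ray(p,uv):
    R=cv2.Rodrigues(np.array(p['rvec'],float))[0];t=np.array(p['tvec'],float).ravel()
    c=-R.T@t; d=R.T@np.linalg.inv(np.array(p['mtx']))@np.array([uv[0],uv[1],1.]); return c,d
def onz(p,uv,z):
    c,d=ray(p,uv); return c+d*(z-c[2])/d[2]
def proj(p,X): return cv2.projectPoints(np.array(X,float).reshape(-1,1,3),np.array(p['rvec'],float),np.array(p['tvec'],float),np.array(p['mtx'],float),None)[0].reshape(-1,2)
E
python3 - <<'E'
from h import *
a=snap('top','top.png');b=snap('scene','scene.png')
for p,n in((a,'top'),(b,'scene')):
    print(n,ray(p,(320,200))[0].round())
    for l in ['paper_roll','paper_stand','ramp','book_bundle','twine_spool','stamp']:
        print(l,[(round(d['p'],2),np.round(d['uv']).tolist(),int(d['mask'].sum()),onz(p,d['uv'],44).round().tolist()[:2]) for d in cut_out(p,l)])
s=sense();print(s['tcp_pos'],s['tool_rot'],s['opening'],grasp_offset)
E
```

```text
top [394.  44. 831.]
paper_roll [(0.92, [485.0, 172.0], 4396, [695.0, -277.0]), (0.8, [276.0, 196.0], 4196, [539.0, 173.0]), (0.73, [215.0, 300.0], 4735, [295.0, 246.0])]
paper_stand [(0.84, [325.0, 148.0], 11215, [674.0, 90.0])]
ramp [(0.93, [308.0, 168.0], 4692, [620.0, 117.0])]
book_bundle [(0.74, [213.0, 102.0], 6917, [728.0, 371.0]), (0.26, [395.0, 218.0], 380, [546.0, -95.0])]
twine_spool [(0.74, [364.0, 251.0], 790, [462.0, -42.0])]
stamp [(0.84, [395.0, 218.0], 343, [548.0, -95.0])]
scene [1356.    5. 1103.]
paper_roll [(0.89, [366.0, 145.0], 2155, [318.0, 237.0]), (0.76, [174.0, 272.0], 3617, [700.0, -274.0]), (0.65, [348.0, 210.0], 3010, [548.0, 160.0])]
paper_stand [(0.57, [327.0, 267.0], 8635, [714.0, 89.0])]
ramp [(0.63, [335.0, 245.0], 3302, [654.0, 114.0])]
book_bundle [(0.87, [446.0, 265.0], 6058, [732.0, 371.0])]
twine_spool [(0.79, [268.0, 192.0], 762, [473.0, -47.0])]
stamp [(0.81, [249.0, 220.0], 358, [562.0, -97.0])]
[247.0168938  601.25791072 231.33191702] [9.18221557e-06 1.93692198e-01 9.81062349e-01 2.39657106e-05] 85.76420685491313 -18.700000000000003
```

View pics/top.png

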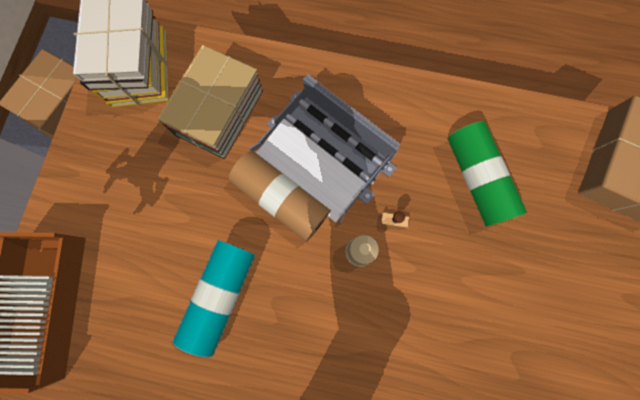

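View pics/scene.png

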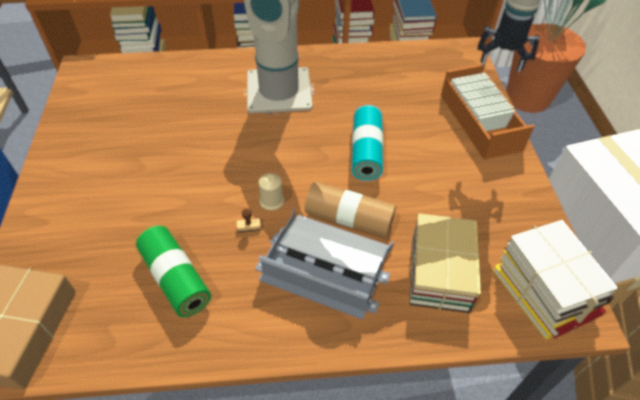

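The brown/white-banded roll at top (276,196), scene (348,210) lies at the foot of the ramp. The look-alikes are green at top (485,172) and teal at (215,300). I choose the brown one and check it in a close crop, which I'll also use for the stand's corners.

```bash
python3 - <<'E'
from h import *
from scipy.optimize import minimize
a=snap('top');b=snap('scene')
# fit stand pose by mask IoU: sides, plate, ramp
def solids():
    S=[]
    for s in(-1,1):
        for x0,x1,h in((10,125,52),(-45,10,34),(-73,-45,28)):
            S.append([(x,y,z) for x in(x0,x1) for y in(s*127,s*130) for z in(0,h)])
    S.append([(x,y,z) for x in(122,125) for y in(-130,130) for z in(0,90)])
    S.append([(-75,-127,0),(-75,127,0),(38,-127,20),(38,127,20)])
    S.append([(x,y,z) for x in(38,125) for y in(-127,127) for z in(0,14)])
    return [np.array(s,float) for s in S]
SO=solids()
def T(q,P):
    c,s=np.cos(q[2]),np.sin(q[2]); return np.c_[q[0]+c*P[:,0]-s*P[:,1],q[1]+s*P[:,0]+c*P[:,1],P[:,2]]
def cyl(q):
    t=np.linspace(0,2*np.pi,40); return np.vstack([T(q,np.c_[44*np.cos(t),0*t+y,44+44*np.sin(t)]) for y in(-110,110)])
def ras(p,Ps):
    m=np.zeros((400,640),np.uint8)
    for P in Ps: cv2.fillConvexPoly(m,cv2.convexHull(np.float32(proj(p,P)*16)).astype(int),1,shift=4)
    return m>0
M=[]
for p in(a,b):
    br=min(cut_out(p,'paper_roll'),key=lambda d:np.linalg.norm(onz(p,d['uv'],44)[:2]-[543,167]))['mask']
    st=cut_out(p,'paper_stand')[0]['mask']; M.append((p,br,st))
def iou(x,y): return (x&y).sum()/(x|y).sum()
def cr(q): return -sum(iou(ras(p,[cyl(q)]),br) for p,br,st in M)
def cs(q): return -sum(iou(ras(p,[T(q,S) for S in SO])&~br,st&~br) for p,br,st in M)
def opt(f,q0):
    best=None
    for dy in(-.1,0,.1):
        q=np.array(q0)+[0,0,dy]
        for k in range(2): r=minimize(f,q,method='Nelder-Mead',options=dict(initial_simplex=np.vstack([q,q+[12,0,0],q+[0,12,0],q+[0,0,.08]]),xatol=.05,fatol=1e-5)); q=r.x
        if best is None or r.fun<best.fun: best=r
    return best
for n,f,q0 in(('roll',cr,[540,170,-.6]),('stand',cs,[640,105,-.6])):
    r=opt(f,q0); print(n,r.x.round(3),np.degrees(r.x[2]).round(2),r.fun.round(3))
    if n=='roll': qr=r.x
q=r.x; c,s=np.cos(q[2]),np.sin(q[2]); d=qr[:2]-q[:2]; print('roll in stand',(c*d[0]+s*d[1]).round(1),(-s*d[0]+c*d[1]).round(1))
ims=[]
for p,br,st in M:
    im=cv2.cvtColor(p['image'],cv2.COLOR_RGB2BGR)
    u=proj(p,[[q[0],q[1],30]])[0].astype(int); x0,y0=u[0]-100,max(u[1]-100,0)
    K=3
    im=cv2.resize(im[y0:y0+190,x0:x0+130+70],None,fx=K*.66,fy=K*.66,interpolation=cv2.INTER_CUBIC)
    def dr(P,col):
        h=((cv2.convexHull(np.float32(proj(p,P))).reshape(-1,2)-[x0,y0])*K*.66).astype(int); cv2.polylines(im,[h],True,col,1)
    for S in SO: dr(T(q,S),(0,255,0))
    dr(cyl(qr),(0,0,255)); ims.append(im)
h=min(i.shape[0] for i in ims); o=np.hstack([i[:h] for i in ims]);print(o.shape); cv2.imwrite('pics/fit.png',o[:, :800])
E
```

```text
roll [ 5.43526e+02  1.64882e+02 -4.58000e-01] -26.22 -1.915
stand [ 6.50442e+02  1.04667e+02 -4.79000e-01] -27.46 -1.822
roll in stand -122.6 4.1
(376, 792, 3)
```

View pics/fit.png

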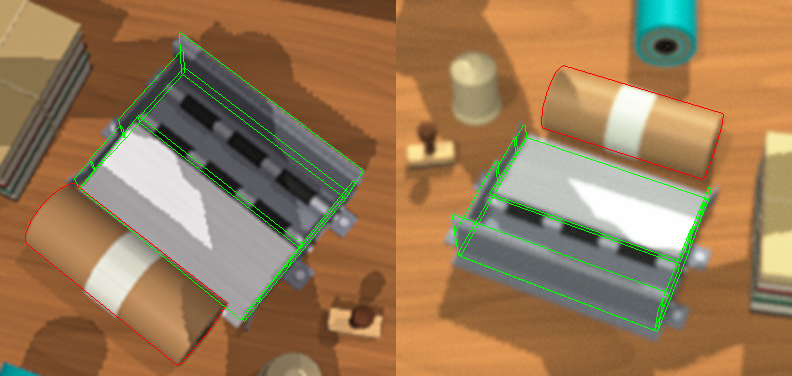

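The overlay fits both views well: the stand outline matches, and the brown roll with the white band is the right one, about 48 mm short of the foot. Next I work out the approach behind the roll.

```bash
cat >> h.py <<'E'
from scipy.spatial.transform import Rotation as Ro
Q=np.array([650.4,104.7,-.479])
def goal(s,y,z,tilt=10):
    c,sn=np.cos(Q[2]),np.sin(Q[2]);u=np.array([c,sn,0]);v=np.array([-sn,c,0]);t=np.radians(tilt)
    zt=np.array([0,0,-1])*np.cos(t)+u*np.sin(t); R=np.c_[np.cross(v,zt),v,zt]
    st=sense();q=st['tool_rot'];R0=Ro.from_quat([q[1],q[2],q[3],q[0]])
    P=np.array([Q[0],Q[1],0])+s*u+y*v+[0,0,z]
    print('rot',(R0.inv()*Ro.from_matrix(R)).as_rotvec().round(3),'shift m',(R0.inv().apply(P-st['tcp_pos'])/1000).round(4),'to',P.round(),np.linalg.det(R).round(2))
def where():
    st=sense();d=np.array(st['tcp_pos'])[:2]-Q[:2];c,sn=np.cos(Q[2]),np.sin(Q[2])
    print('t',round(st['time_s'],2),'s,y,z',(c*d[0]+sn*d[1]).round(1),(-sn*d[0]+c*d[1]).round(1),st['tcp_pos'][2].round(1),'F',np.round(st['force'],1),'op',round(st['opening'],1))
E
python3 -c "
from h import *
goal(-215,4,160);goal(-215,4,22);where()"
```

```text
rot [ 0.008 -0.174  0.089] shift m [-0.3481 -0.2829  0.0713] to [461. 207. 160.] 1.0
rot [ 0.008 -0.174  0.089] shift m [-0.3481 -0.2829  0.2093] to [461. 207.  22.] 1.0
t 1.0 s,y,z -586.9 254.7 231.3 F [ 0.5  0.  -0.1] op 85.4
```

```bash
python3 -m handwheel '[[0,0,0.02,-0.03,-0.025,0.005,-1],[0,-0.02,0.04,-0.065,-0.05,0.01,-1],[0,-0.04,0.06,-0.1,-0.08,0.02,-1],[0.008,-0.08,0.089,-0.135,-0.11,0.03,-1],[0.008,-0.12,0.089,-0.17,-0.14,0.04,-1],[0.008,-0.174,0.089,-0.21,-0.17,0.05,-1],[0.008,-0.174,0.089,-0.245,-0.2,0.06,-1],[0.008,-0.174,0.089,-0.28,-0.228,0.071,-1],[0.008,-0.174,0.089,-0.315,-0.256,0.071,-1],[0.008,-0.174,0.089,-0.348,-0.283,0.071,-1],[0.008,-0.174,0.089,-0.348,-0.283,0.071,-1],[0.008,-0.174,0.089,-0.348,-0.283,0.071,-1]]'
python3 - <<'E'
from h import *
where();goal(-215,4,22)
snap('wrist','w.png');where()
E
```

```text
time_s: 2.2
tcp_pos: [462.0, 206.4, 160.5]
tool_rot: [0.085, 0.238, 0.967, -0.021]
force: [-0.1, -0.4, -1.3]
opening: 85.1
finger_force: 0.0
t 2.2 s,y,z -214.1 3.4 160.5 F [-0.1 -0.4 -1.3] op 85.1
rot [-0.    -0.    -0.003] shift m [0.0249 0.0006 0.1363] to [461. 207.  22.] 1.0
t 2.25 s,y,z -215.3 4.5 160.4 F [-1.2  0.7 -0.7] op 85.5
```

View pics/w.png

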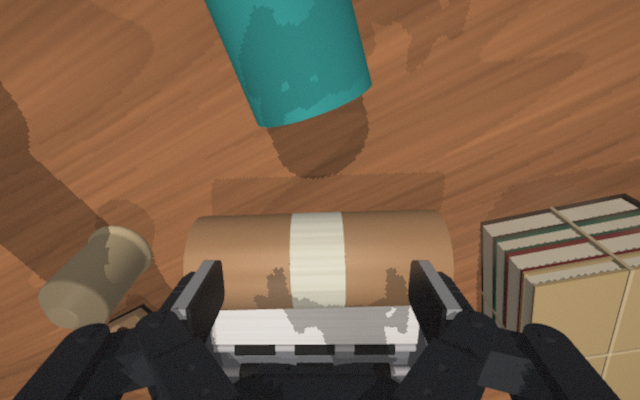

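The wrist view shows the roll spanning columns 185–452 at rows 212–310, with the teal roll beyond it at (300,60). I'll project the descent spot into this view before going down.

```bash
python3 - <<'E'
from h import *
p=snap('wrist')
u=np.array([np.cos(Q[2]),np.sin(Q[2]),0]);v=np.array([-u[1],u[0],0]);O=np.array([Q[0],Q[1],0])
for s,y,z in((-215,4,30),(-215,60,30),(-215,-55,30),(-166,4,44),(-122,4,88),(-75,0,0),(-260,4,0)): print(s,y,z,proj(p,O+s*u+y*v+[0,0,z]).round()[0])
print('cam',ray(p,(320,200))[0].round(), sense()['tcp_pos'].round())
for d in cut_out(p,'paper_roll'):
    X=onz(p,d['uv'],70)-O; print(d['p'],d['uv'],(X@u).round(),(X@v).round())
E
```

```text
-215 4 30 [316. 163.]
-215 60 30 [381. 163.]
-215 -55 30 [247. 163.]
-166 4 44 [316. 221.]
-122 4 88 [316. 294.]
-75 0 0 [312. 268.]
-260 4 0 [316. 102.]
cam [369. 255. 288.] [461. 209. 160.]
0.93 [290.3, 53.9] -304.0 -12.0
0.56 [317.3, 256.4] -147.0 5.0
```

```bash
python3 -c "
from h import *
where();goal(-188,4,160);goal(-188,4,12)"
```

```text
t 2.35 s,y,z -216.4 5.3 160.3 F [-0.5 -0.2 -0.1] op 85.5
rot [ 0.001 -0.001  0.003] shift m [-0.0279 -0.0014  0.0052] to [485. 195. 160.] 1.0
rot [ 0.001 -0.001  0.003] shift m [-0.0023 -0.0015  0.151 ] to [485. 195.  12.] 1.0
```

```bash
python3 -m handwheel '[[0,0,0,-0.014,-0.001,0.015,-1],[0,0,0,-0.024,-0.001,0.03,-1],[0,0,0,-0.022,-0.001,0.05,-1],[0,0,0,-0.018,-0.001,0.073,-1],[0,0,0,-0.014,-0.001,0.096,-1],[0,0,0,-0.01,-0.001,0.118,-1],[0,0,0,-0.006,-0.001,0.136,-1],[0,0,0,-0.003,-0.001,0.147,-1],[0,0,0,-0.002,-0.001,0.151,-1],[0,0,0,-0.002,-0.001,0.151,-1]]'
python3 - <<'E'
from h import *
where();snap('scene','s2.png');where();goal(-140,1,12);goal(-129,1,12);goal(3,0,35)
E
```

```text
time_s: 3.35
tcp_pos: [484.5, 194.9, 10.7]
tool_rot: [0.083, 0.235, 0.968, -0.021]
force: [0.1, 0.2, 0.9]
opening: 85.3
finger_force: 0.0
t 3.35 s,y,z -188.8 3.6 10.7 F [0.1 0.2 0.9] op 85.3
t 3.4 s,y,z -188.3 3.6 11.4 F [-0.3 -0.2  0.3] op 85.3
rot [-0.    -0.002  0.003] shift m [-0.0476 -0.0027  0.0077] to [527. 170.  12.] 1.0
rot [-0.    -0.002  0.003] shift m [-0.0585 -0.0027  0.0096] to [536. 165.  12.] 1.0
rot [-0.    -0.002  0.003] shift m [-0.1925 -0.0041  0.0096] to [653. 103.  35.] 1.0
```

View pics/s2.png

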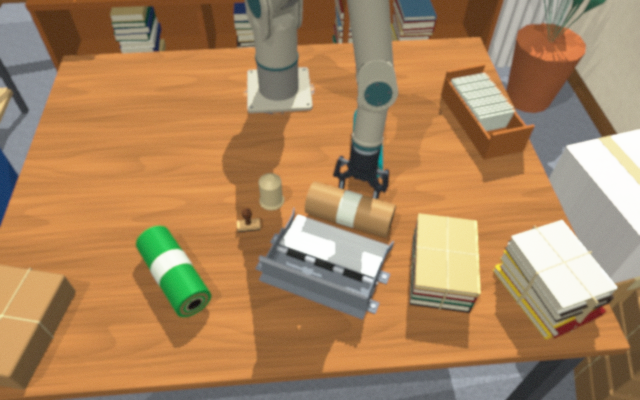

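The fingers are at (365,180), behind the roll and centred on its white band, clear of the spool, stamp and books. I start a slow push along the bench.

```bash
python3 -m handwheel '[[0,0,0.001,-0.003,0,0.0005,-1],[0,0,0.002,-0.006,0,0.001,-1],[0,0,0.003,-0.009,0,0.0015,-1],[0,0,0.003,-0.011,0,0.002,-1],[0,0,0.003,-0.013,0,0.0022,-1],[0,0,0.003,-0.015,0,0.0026,-1],[0,0,0.003,-0.017,0,0.003,-1],[0,0,0.003,-0.019,0,0.0033,-1],[0,0,0.003,-0.0215,0,0.0037,-1],[0,0,0.003,-0.024,0,0.0042,-1],[0,0,0.003,-0.0265,0,0.0046,-1],[0,0,0.003,-0.029,0,0.005,-1]]'
python3 -c "
from h import *
where();goal(-129,2,12)"
python3 -m handwheel '[[0,0,0,-0.0025,0,0.0004,-1],[0,0,0,-0.005,0,0.0009,-1],[0,0,0,-0.0075,0,0.0013,-1],[0,0,0,-0.01,0,0.0017,-1],[0,0,0,-0.0125,0,0.0022,-1],[0,0,0,-0.015,0,0.0026,-1],[0,0,0,-0.0175,0,0.003,-1],[0,0,0,-0.02,0,0.0034,-1],[0,0,0,-0.0225,0,0.0039,-1],[0,0,0,-0.025,0,0.0043,-1],[0,0,0,-0.0275,0,0.0047,-1],[0,0,0,-0.03,0,0.0051,-1]]'
python3 - <<'E'
from h import *
where();p=snap('top','t3.png');snap('scene','s3.png');where()
i=cv2.imread('pics/t3.png')[80:260,220:420];j=cv2.imread('pics/s3.png')[140:320,240:440]
cv2.imwrite('pics/c3.png',cv2.resize(np.hstack([i,j]),None,fx=2,fy=2,interpolation=cv2.INTER_CUBIC))
goal(3,0,35)
E
```

```text
time_s: 4.6
tcp_pos: [512.1, 179.7, 12.0]
tool_rot: [0.084, 0.238, 0.967, -0.021]
force: [0.2, 0.7, -0.4]
opening: 85.5
finger_force: 0.1
t 4.6 s,y,z -157.3 2.8 12.0 F [ 0.2  0.7 -0.4] op 85.5
rot [-0.    -0.    -0.003] shift m [-0.0278 -0.0007  0.0049] to [537. 166.  12.] 1.0
time_s: 5.8
tcp_pos: [538.8, 166.0, 12.2]
tool_rot: [0.084, 0.237, 0.968, -0.02]
force: [-3.2, 3.2, 1.6]
opening: 85.6
finger_force: 1.6
t 5.8 s,y,z -127.3 3.0 12.2 F [-3.2  3.2  1.6] op 85.6
t 5.9 s,y,z -126.3 2.6 12.2 F [-1.5  0.7 -0.6] op 85.6
rot [-0.     0.    -0.004] shift m [-1.313e-01 -2.100e-03  1.000e-04] to [653. 103.  35.] 1.0
```

View pics/c3.png

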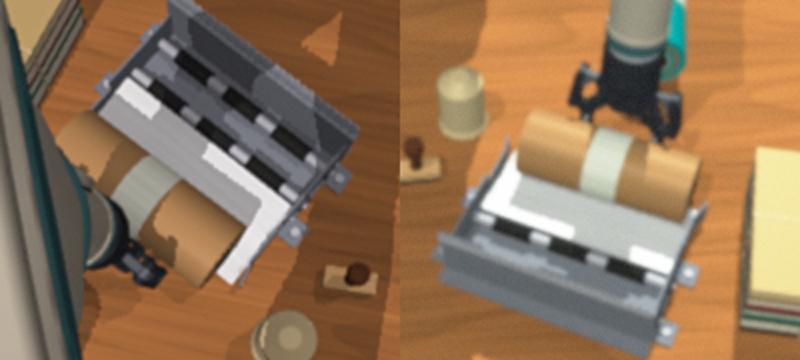

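The roll has entered the mouth between the guides, square, with the fingers behind it. I keep pushing straight up the slope (tool −x).

```bash
python3 -m handwheel '[[0,0,0,-0.003,0,0,-1],[0,0,0,-0.006,0,0,-1],[0,0,0,-0.009,0,0,-1],[0,0,0,-0.012,0,0,-1],[0,0,0,-0.015,0,0,-1],[0,0,0,-0.018,0,0,-1],[0,0,0,-0.021,0,0,-1],[0,0,0,-0.024,0,0,-1],[0,0,0,-0.027,0,0,-1],[0,0,0,-0.03,0,0,-1],[0,0,0,-0.033,0,0,-1],[0,0,0,-0.036,0,0,-1]]'
python3 -c "
from h import *
where();goal(3,0,35)"
python3 -m handwheel '[[0,0,0,-0.003,0,0,-1],[0,0,0,-0.006,0,0,-1],[0,0,0,-0.009,0,0,-1],[0,0,0,-0.012,0,0,-1],[0,0,0,-0.015,0,0,-1],[0,0,0,-0.018,0,0,-1],[0,0,0,-0.021,0,0,-1],[0,0,0,-0.024,0,0,-1],[0,0,0,-0.027,0,0,-1],[0,0,0,-0.03,0,0,-1],[0,0,0,-0.033,0,0,-1],[0,0,0,-0.036,0,0,-1]]'
python3 - <<'E'
from h import *
where();p=snap('top','t4.png');snap('scene','s4.png');where()
i=cv2.imread('pics/t4.png')[60:240,220:420];j=cv2.imread('pics/s4.png')[140:320,240:440]
cv2.imwrite('pics/c4.png',cv2.resize(np.hstack([i,j]),None,fx=2,fy=2,interpolation=cv2.INTER_CUBIC))
goal(3,0,35)
E
```

```text
time_s: 7.1
tcp_pos: [570.5, 149.1, 18.4]
tool_rot: [0.084, 0.238, 0.967, -0.021]
force: [-3.5, 2.0, 2.4]
opening: 85.1
finger_force: 1.6
t 7.1 s,y,z -91.4 2.6 18.4 F [-3.5  2.   2.4] op 85.1
rot [-0.    -0.001 -0.003] shift m [-0.0959 -0.0023  0.    ] to [653. 103.  35.] 1.0
time_s: 8.3
tcp_pos: [601.9, 132.7, 24.7]
tool_rot: [0.084, 0.238, 0.967, -0.021]
force: [-2.8, 2.0, 1.7]
opening: 85.5
finger_force: 1.8
t 8.3 s,y,z -56.0 2.5 24.7 F [-2.8  2.   1.7] op 85.5
t 8.4 s,y,z -55.0 2.2 24.8 F [-1.2  1.4  0.2] op 85.2
rot [-0.     0.001 -0.004] shift m [-0.0589 -0.002   0.0001] to [653. 103.  35.] 1.0
```

View pics/c4.png

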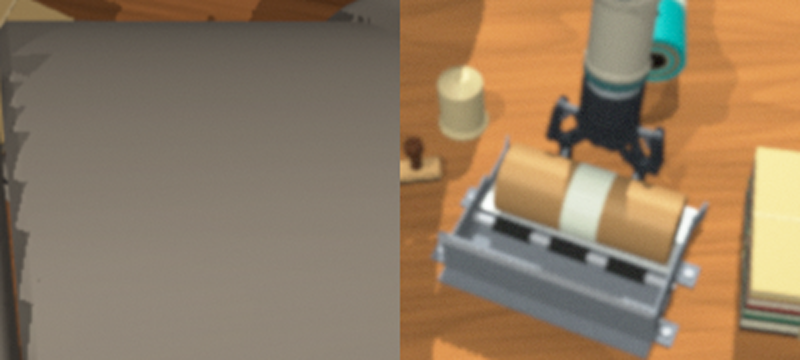

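The scene crop shows the roll square on the ramp with the fingers close behind it; the arm blocks the top view. I push on, slower towards the crest.

```bash
python3 -m handwheel '[[0,0,0,-0.003,0,0,-1],[0,0,0,-0.006,0,0,-1],[0,0,0,-0.009,0,0,-1],[0,0,0,-0.012,0,0,-1],[0,0,0,-0.015,0,0,-1],[0,0,0,-0.018,0,0,-1],[0,0,0,-0.021,0,0,-1],[0,0,0,-0.024,0,0,-1],[0,0,0,-0.027,0,0,-1],[0,0,0,-0.03,0,0,-1],[0,0,0,-0.033,0,0,-1],[0,0,0,-0.036,0,0,-1]]'
python3 -m handwheel '[[0,0,0,-0.002,0,0,-1],[0,0,0,-0.004,0,0,-1],[0,0,0,-0.006,0,0,-1],[0,0,0,-0.008,0,0,-1],[0,0,0,-0.01,0,0,-1],[0,0,0,-0.012,0,0,-1],[0,0,0,-0.014,0,0,-1],[0,0,0,-0.016,0,0,-1]]'
python3 -c "
from h import *
where();goal(3,0,35)"
```

```text
time_s: 9.6
tcp_pos: [633.7, 115.6, 31.0]
tool_rot: [0.085, 0.238, 0.967, -0.021]
force: [-0.9, 2.3, -0.2]
opening: 85.1
finger_force: 1.0
time_s: 10.4
tcp_pos: [647.4, 108.7, 33.7]
tool_rot: [0.085, 0.238, 0.967, -0.021]
force: [-0.8, -0.2, -1.8]
opening: 85.5
finger_force: 0.0
t 10.4 s,y,z -4.5 2.2 33.7 F [-0.8 -0.2 -1.8] op 85.5
rot [-0.    -0.    -0.003] shift m [-0.0076 -0.0021  0.    ] to [653. 103.  35.] 1.0
```

Contact force has gone to zero, so I check whether the roll has gone over.

```bash
python3 - <<'E'
from h import *
p=snap('scene','s5.png');where()
j=cv2.imread('pics/s5.png')[150:320,240:440]
j=cv2.resize(j,None,fx=3,fy=3,interpolation=cv2.INTER_CUBIC)
t=np.linspace(0,2*np.pi,40);u=np.array([np.cos(Q[2]),np.sin(Q[2]),0]);v=np.array([-u[1],u[0],0])
for s,z,c in((75,62,(0,255,0)),(48,68,(0,0,255))):
    P=np.vstack([np.array([Q[0],Q[1],z])+(s+44*np.cos(t))[:,None]*u+y*v+np.outer(44*np.sin(t),[0,0,1]) for y in(-108,112)])
    h=((cv2.convexHull(np.float32(proj(p,P))).reshape(-1,2)-[240,150])*3).astype(int);cv2.polylines(j,[h],True,c,1)
cv2.imwrite('pics/c5.png',j)
E
```

```text
t 10.45 s,y,z -4.0 2.1 33.8 F [0.3 0.4 1.3] op 85.7
```

View pics/c5.png

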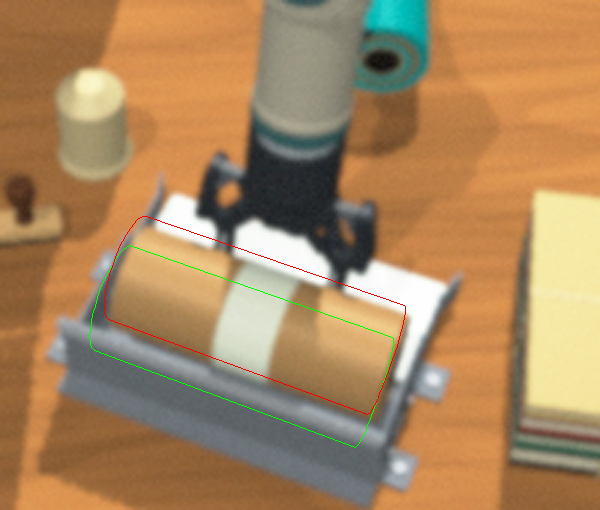

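The roll's top edge lies between the crest outline (red) and the seated one (green), so it is probably dropping in right now. I hold a moment and fit it again.

```bash
python3 -m handwheel '[[0,0,0,0,0,0,-1],[0,0,0,0,0,0,-1],[0,0,0,0,0,0,-1],[0,0,0,0,0,0,-1]]'
python3 - <<'E'
from h import *
p=snap('scene','s6.png');where()
j=cv2.imread('pics/s6.png')[150:320,240:440]
j=cv2.resize(j,None,fx=3,fy=3,interpolation=cv2.INTER_CUBIC)
t=np.linspace(0,2*np.pi,40);u=np.array([np.cos(Q[2]),np.sin(Q[2]),0]);v=np.array([-u[1],u[0],0])
for s,z,c in((75,62,(0,255,0)),(48,68,(0,0,255))):
    P=np.vstack([np.array([Q[0],Q[1],z])+(s+44*np.cos(t))[:,None]*u+y*v+np.outer(44*np.sin(t),[0,0,1]) for y in(-108,112)])
    h=((cv2.convexHull(np.float32(proj(p,P))).reshape(-1,2)-[240,150])*3).astype(int);cv2.polylines(j,[h],True,c,1)
cv2.imwrite('pics/c6.png',j)
E
```

```text
time_s: 10.85
tcp_pos: [647.0, 109.2, 33.6]
tool_rot: [0.084, 0.238, 0.967, -0.021]
force: [-0.3, -0.2, 0.3]
opening: 85.1
finger_force: 0.0
t 10.9 s,y,z -5.1 2.4 33.7 F [-0.4  0.4 -0.5] op 85.2
```

View pics/c6.png

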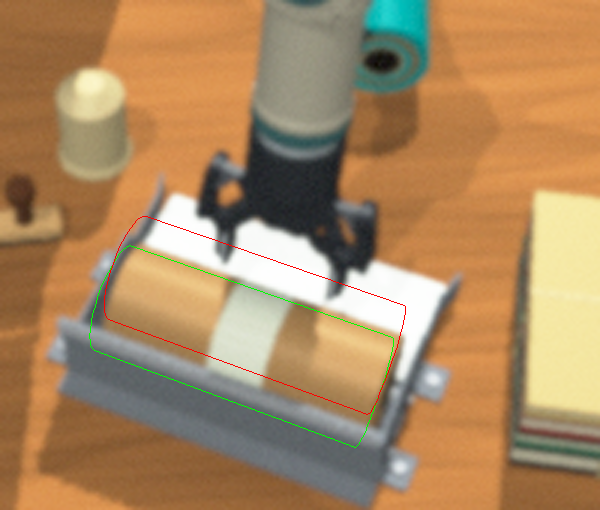

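The roll's top edge now lies on the seated outline, and the fingers are clear of it. I back off down the slope and up, then check it is at rest.

```bash
python3 -m handwheel '[[0,0,0,0.01,0,0,-1],[0,0,0,0.03,0,0,-1],[0,0,0,0.05,0,-0.005,-1],[0,0,0,0.055,0,-0.03,-1],[0,0,0,0.06,0,-0.06,-1],[0,0,0,0.06,0,-0.09,-1],[0,0,0,0.06,0,-0.12,-1],[0,0,0,0.06,0,-0.14,-1],[0,0,0,0.06,0,-0.15,-1],[0,0,0,0.06,0,-0.15,-1],[0,0,0,0.06,0,-0.15,-1]]'
python3 - <<'E'
from h import *
def m(p): return max((d for d in cut_out(p,'paper_roll') if abs(d['uv'][0]-322)<45 and abs(d['uv'][1]-250)<30),key=lambda d:d['p'])
p=snap('scene','s7.png');a=m(p);o=p['image'].astype(int)
for k in range(8): q=snap('scene')
b=m(q);print(a['uv'],b['uv'],np.abs(q['image'].astype(int)-o)[220:300,260:400].mean())
j=cv2.cvtColor(q['image'],cv2.COLOR_RGB2BGR)[150:320,200:440]
j=cv2.resize(j,None,fx=3,fy=3,interpolation=cv2.INTER_CUBIC)
t=np.linspace(0,2*np.pi,40);u=np.array([np.cos(Q[2]),np.sin(Q[2]),0]);v=np.array([-u[1],u[0],0])
P=np.vstack([np.array([Q[0],Q[1],62])+(75+44*np.cos(t))[:,None]*u+y*v+np.outer(44*np.sin(t),[0,0,1]) for y in(-110,110)])
h=((cv2.convexHull(np.float32(proj(q,P))).reshape(-1,2)-[200,150])*3).astype(int);cv2.polylines(j,[h],True,(0,255,0),1)
cv2.imwrite('pics/c7.png',j);where()
E
```

```text
time_s: 12.0
tcp_pos: [571.1, 148.1, 170.2]
tool_rot: [0.084, 0.238, 0.967, -0.021]
force: [0.2, -0.4, -0.3]
opening: 85.1
finger_force: 0.0
[326.2, 262.0] [322.3, 261.3] 1.5575892857142857
t 12.55 s,y,z -90.0 2.6 170.9 F [ 0.3 -0.3  0.5] op 85.2
```

View pics/c7.png

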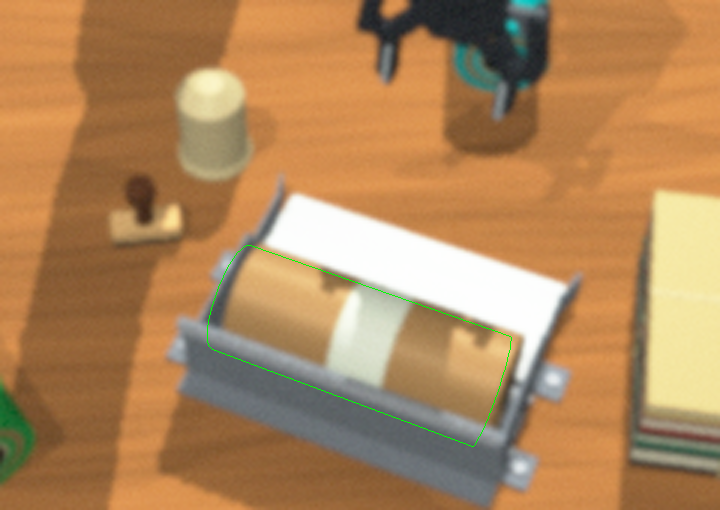

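The roll lies square and still in the cradle, on the seated outline, and the gripper is clear.

```bash
python3 -c "
from workcell import *
print(finish_job())"
```

```text
the job is handed in; nothing more can be done
None
```

The brown paper roll was pushed up the ramp and over the front idler; in the last pictures it lies square and at rest in the cradle, with the book bundle, spool and stamp not touched, and the job is handed in.

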